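Pull the filter plate from the bench fume unit and hold it over the dust tray

TASK

Turn the latch paddle on the fume filter unit clockwise until it no longer holds the flap, swing the flap up until it stands upright or leans back, and leave it so, then draw the filter plate (the one with the raised grip tab) up out of its slot. Present it over the open dust tray: finish while still holding it in the gripper, upright and still over the middle of the tray with its lower edge roughly 10 to 20 cm above the bench, touching nothing else. Leave the two low baffle plates in their slots and do not disturb the hammer or the loose brackets.

Things in the scene. Friction and masses are not known exactly. Their poses are not given: they have to be found in the camera images.
- latch_grip (a point): Turn latch on the unit's near deck: black upright paddle 50 long x 9 thick x 38 high on a vertical pivot through this point, 13 mm below its top. Axes turn with it: x along its length, z up. A steel tongue 14 wide, 5 thick below the paddle reaches 38 mm along +x over the flap's near edge. Tongue's upper face 25 mm, deck 37 mm below this point.
- latch (a joint): Latch angle in rad: 0 = tongue points to the flap and locks it (built position, starts between 0 and 0.25), grows clockwise seen from above to the stop at 1.57, where the paddle lies parallel to the flap's edge. The flap is free above about 1.1; turn it to more than 1.2. It stays where it is left (friction about 0.05 N m).
- flap_bar (a point): Middle of the flap's steel handle: a round bar 10 mm thick, 100 long, parallel to the hinge, standing 34 mm above the flap's face on two end posts. Axes turn with the flap: y along the bar, z out of the flap's outer face, -x towards its free edge, which is 12 mm beyond the bar.
- flap_hinge (a point): Hinge axis of the flap at mid-width, on the unit's far rim at 120 mm height; the axis runs along the y axis of this frame. The bar is 141 mm from it along the flap and 38 mm off it at right angles.
- flap (a joint): Flap opening in rad: 0 = shut (level, starts shut), pi/2 = standing upright, stop at 1.9. The grey flap is 153 x 242 x 4 mm, 0.25 kg; opening, the bar goes up and away over the hinge. A stiff hinge (0.3 N m) keeps it at any angle.
- unit: Fume filter unit, fixed sheet-metal box 210 (x) x 250 (y) x 120 high; origin at the centre of its underside, x from latch deck (near) to hinge (far). Hose spigot on its far face. Under the flap an open compartment 140 x 242, floor 5 mm up, three slots at y = -50, 0, 50 mm, a plate on edge along x in each, 2 mm play a side; the filter plate may be in any.
- filter_center (a point): Centre of the filter plate, half-way up its full height of 100 mm. Perforated steel plate 125 long (x) x 6 thick (y) x 65 high, with a solid grip tab on the middle of its upper edge; 0.15 kg. z up, y is the plate's normal.
- filter_tab (a point): Centre of the filter plate's grip tab: 40 long (x) x 12 thick (y) x 35 high, the tab's top is 17.5 mm above this point, 15 mm below the shut flap and 15 mm below the unit's rim. Same axes as filter_center; this point is 32.5 mm above it. Pinch it from above across its 12 mm (y).
- tray_center (a point): Centre of the inner floor of the dust tray: fixed square open steel tray 170 x 170 mm, 30 mm high, floor 3 mm above the bench; z up.
- baffle_a_center (a point): Centre of a low plain steel baffle plate, 125 x 6 x 55 high, no tab, standing in one of the slots. Leave it there.
- baffle_b_center (a point): Centre of the second baffle plate, same as the first. Leave it there.
- hammer: Bystander: loose hammer, 280 long, lying on the bench beyond the work; origin under its middle.
- bracket_a: Bystander: loose bent aluminium bracket 50 x 40 x 33 high on the robot's side of the work; origin under its middle.
- bracket_b: Bystander: second loose bracket, same as the first, at the left of the work.
Mind the look-alikes: they are no part of the job. Leave any purple look-alike of the part that bears tray_center alone.

How it is judged:
On the way, in this order (a step that is already met when the one before it is completed fails the run):
1. the latch is turned clear of the flap (value of joint latch above 1.2 rad and value of joint flap below 0.15 rad), for 0.2 s.
2. the flap stands open, upright or leaning back, while the filter plate is still in its slot (value of joint flap above 1.35 rad and height (world z) of filter_center below 0.08 m), for 0.2 s.
3. the filter plate is drawn up out of its slot in the gripper (height (world z) of filter_center above 0.16 m and contact force between the fingers and filter_plate above 1 N), for 0.2 s.
At the end, for the whole second after the job is handed in: Gripper holds the filter plate (over 1 N), tilt under 0.2 rad, still, centre within 50 mm of the tray's centre in plan and 130-280 mm above the bench, off tray and unit; flap past 1.35 rad, latch past 1.2 rad; baffles within 20 mm, hammer and brackets within 30 mm of their starts (value of joint latch above 1.2 rad and value of joint flap above 1.35 rad and horizontal distance between filter_center and tray_center below 0.05 m and height (world z) of filter_center between 0.13 and 0.28 m and angle between filter_center's own z axis and vertical below 0.2 rad and contact force between the fingers and filter_plate above 1 N and contact force between filter_plate and tray below 0.05 N and contact force between filter_plate and unit below 0.05 N and linear speed of filter_plate below 0.03 m/s and distance of each of baffle_a_center, baffle_b_center from where it was at the start of the episode below 0.02 m and distance of each of hammer, bracket_a, bracket_b from where it was at the start of the episode below 0.03 m); the arm keeps its last pose, push and grip.
It fails at once if a baffle plate is pulled from its slot (distance of any of baffle_a_center, baffle_b_center from where it was at the start of the episode above 0.03 m).
It fails at once if the hammer or a bracket is disturbed (distance of any of hammer, bracket_a, bracket_b from where it was at the start of the episode above 0.03 m).
It also fails if it takes over 67 s, if anything falls off the work surface, if the arm or the gripper's body presses on something with over 40 N, if the wrist force passes 120 N, or if a joint passes its speed limit or range.

ROBOT

A 6-joint arm with a two-finger parallel gripper is mounted at the origin on the work surface. World frame = base frame: x ahead of the robot, y to its left, z up, the work surface at z = 0. Lengths are in m, angles in rad, forces in N, time in s.
With the tool pointing down it reaches from about 0.35 to 0.725 m from the base axis. Payload 4.3 kg.
Tool frame: the origin (TCP) lies at the very end of the fingers, on their centre line; the grasp point (between the pads) lies 19 mm behind it (robot.tcp_to_grasp is the distance from the TCP to the grasp point, in m); z points along the fingers, y is the line along which they close (so a half turn about z gives the same grasp; the last joint's range is limited). The gripper opens to 85 mm and grips with 20 to 120 N. Pads are 22 mm wide; open, the fingers measure 114 mm over their backs; the gripper's body (76 mm by 85 mm) begins 54 mm behind the grasp point. The pads swing forward as they close: fully open they stand 13 mm farther back than shut.
Start: joints at [-1.25, 0.377, 0.081, 1.274, 0, 1.46], TCP at [0.24, -0.522, 0.209] pointing down, gripper open.
Joint ranges: [-2.72, 2.72], [-0.84, 1.66], [-1.02, 1.22], [-1.77, 2.12], [-1.37, 1.28], [-3.14, 3.14]. Speed limits (rad/s): [2.57, 2.57, 3.14, 3.14, 3.14, 3.14].

INTERFACE

Orientations are given as a 3x3 rotation matrix whose columns are the frame's x, y, z axes.
In Python, from bench import read_state, imaging, workorder, robot gives the robot as it stands.
- The arm moves only by the tool servo_tool, never from a script. Its argument "targets" is one flat list of numbers, 5 for each row, row after row: the shift along the tool's x, y, z in mm, then the turn about the tool's z in rad, then the closure in counts, from 0 (fully open) to 255 (shut). A call has exactly 10 rows; each row shifts and turns the commanded pose from where the row before left it, along the tool's axes as they then stand; what a row does not reach is not made up. A row lasts 1/8 s, in which the tool goes at most 62.5 mm and 10.7 degrees, less where a joint would pass 70% of its speed; a pose out of reach is approached as far as the arm can. A call is refused whole if a number of a shift passes 62.5 or a number of a turn 0.188, either way. A call with a gripper value outside its range is refused whole. The fingers move at their own pace and stop on an object; "newtons" is the grip in N (left out, the last holds). Time passes only in rows, so rows that do not move let the fingers close, or fill a call up. It gives the time, the measured TCP pose, the force, the opening and the grip force at its end, in the units of the state.
- read_state(): the state, without advancing time (a new reading comes with each control period).
- imaging.grab_frame(name): name is "scene" or "side" or "wrist"; returns a dict with "img" (384x512x3 uint8, blue, green, red), "z_map" (384x512 float32, m along the optical axis (not along the pixel's ray), 0 where there is no reading), "vertical_fov" (degrees; the focal length in pixels is half the picture's height over the tangent of half this angle, whatever the lens; pixels are square), "cx", "cy" (the principal point, pixels), "R" (3x3) and "t" (3): a world point X has camera coordinates R X + t. Camera axes: x right, y down, z forward; pixel columns grow to the right and rows downward; lengths in m; the calibration is good to about 2 mm. A picture is of the moment at which its call begins.
- workorder.close_job(): hands the job in; it is judged then, once.
The state is a dict: "time_s": time; "q": joint angles; "qvel": joint speeds; "joint_efforts": joint torques, N m; "position": TCP position; "tcp_rot": TCP orientation; "contact_force": force on the tool from outside, world axes, zero at the start; "wrist_torque": the same for the moment, N m; "grip_width": finger opening in m; "gripper_force": force on a finger pad.
Only numpy, scipy, OpenCV 4.12 (cv2) and the standard library are available. Lean on these libraries where they do the work, as an engineer would, in place of code of your own. Each camera call takes 0.05 s, during which the arm holds its last target. There are 200 camera calls.

## Working session

There is one attempt and no reset: what is moved stays moved. The work goes in short steps, Python scripts to look and compute and a tool call to move; the robot and the scene stay as the last step left them, time stands still between calls to the robot, and variables do not carry over. Pictures are saved under pics/ and viewed, at most 10 in all, crops included, and the job is handed in when it is done.

Besides the shell and the picture viewer there is one more tool, called after "Emit:" as a command line: name --argument value ..., lists and objects as JSON in quotes. servo_tool: Moves the arm, as the interface text tells. Its arguments: {"type":"object","properties":{"targets":{"type":"array"},"newtons":{"type":"number"}},"required":["targets"]}

```bash
mkdir -p pics; cat > h.py <<'E'
import numpy as np, cv2
from bench import read_state, imaging, workorder, robot
def grab(n):
    f=imaging.grab_frame(n); h=f["img"].shape[0]
    f["f"]=h/2/np.tan(np.radians(f["vertical_fov"])/2); f["R"]=np.array(f["R"]); f["t"]=np.array(f["t"]); return f
def ray(f,u,v):
    d=f["R"].T@np.array([(u-f["cx"])/f["f"],(v-f["cy"])/f["f"],1]); return -f["R"].T@f["t"],d
def onz(f,u,v,z):
    o,d=ray(f,u,v); return o+d*(z-o[2])/d[2]
def pts(f):
    z=f["z_map"]; v,u=np.mgrid[:z.shape[0],:z.shape[1]]
    c=np.stack([(u-f["cx"])/f["f"]*z,(v-f["cy"])/f["f"]*z,z],-1)
    P=(c-f["t"])@f["R"]; P[z==0]=np.nan; return P
def proj(f,X):
    c=f["R"]@np.array(X)+f["t"]; return f["f"]*c[:2]/c[2]+[f["cx"],f["cy"]]
E
python3 - <<'E'
from h import *
import pickle
F={n:grab(n) for n in("scene","side","wrist")}
pickle.dump(F,open("F0.pkl","wb"))
for n in F: print(n,-F[n]["R"].T@F[n]["t"],F[n]["R"][2],F[n]["vertical_fov"])
cv2.imwrite("pics/a.png",F["scene"]["img"]);cv2.imwrite("pics/b.png",F["side"]["img"])
E
```

```text
scene [1.13061462 0.23836307 1.07876573] [-0.5220925  -0.16431911 -0.83691018] 51.053716526277235
side [0.36975694 0.73156347 0.86380612] [ 0.12749991 -0.67166657 -0.72979983] 49.8590571181994
wrist [ 0.30127247 -0.49370925  0.37309778] [-0.24681141 -0.11110988 -0.9626727 ] 62.75183924874468
```

```bash
ls -R . | head -30; python3 -c "
from h import *
s=read_state();print(s)"
```

```text
.:
F0.pkl
h.py
pics

./pics:
a.png
b.png
{'time_s': 0.15, 'q': array([-1.25027706e+00,  3.77892486e-01,  7.99506168e-02,  1.27443110e+00,
       -3.49615612e-06,  1.46052407e+00]), 'qvel': array([-0.00064685,  0.00041953,  0.00392718,  0.00082527,  0.00064516,
        0.00228915]), 'joint_efforts': array([ 1.09200635e-03, -4.64034176e+01,  2.70171279e+01,  1.39104974e-02,
       -1.10762116e-04, -3.61564901e-06]), 'position': array([ 0.23996159, -0.52193954,  0.20848405]), 'tcp_rot': array([[ 9.08635543e-01,  4.17589751e-01, -5.00053007e-04],
       [ 4.17590016e-01, -9.08634329e-01,  1.49524212e-03],
       [ 1.70032457e-04, -1.56744728e-03, -9.99998757e-01]]), 'contact_force': array([0.40734876, 0.51929429, 0.51894483]), 'wrist_torque': array([0.03465712, 0.00983647, 0.02993863]), 'gripper_force': 0.0, 'grip_width': 0.08518193304447715}
```

View pics/a.png

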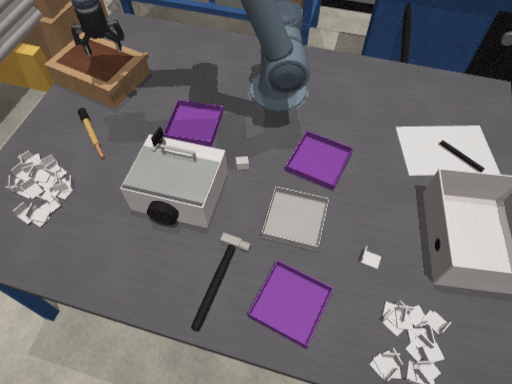

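View pics/b.png

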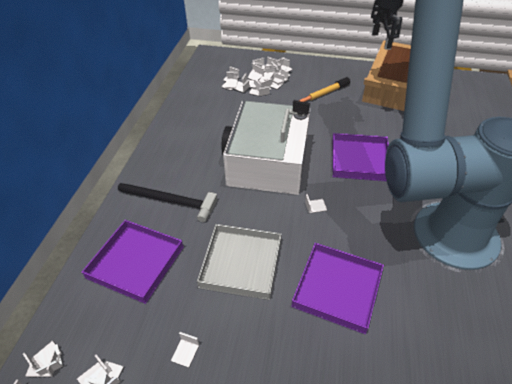

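The scene view shows the unit at (178,180) with the black paddle at (157,136), the bar at (180,153) and the grey flap. The steel tray is at (295,217). Candidates for the tray are steel (295,217), purple (193,122), (319,160) and (290,303); I choose the steel one. Candidates for the latch are the black paddle (157,136) and the black hose spigot (163,212); I choose the paddle on the near (robot) deck. The brackets are at (243,162) and (370,258), and the hammer is at (220,280).

```bash
python3 - <<'E'
from h import *
import pickle
F=pickle.load(open("F0.pkl","rb"))
for n in("scene","side"):
    f=F[n];P=pts(f);im=f["img"];hsv=cv2.cvtColor(im,cv2.COLOR_BGR2HSV)
    x,y,z=P[...,0],P[...,1],P[...,2]
    # unit zone
    m=(z>.105)&(z<.132)&(x>.25)&(x<.75)&(y>-.5)&(y<-.02)
    r=cv2.minAreaRect(P[m][:,:2].astype(np.float32)); print(n,"unit top",r,np.median(z[m]),m.sum())
    m2=(z>.132)&(z<.25)&(x>.25)&(x<.75)&(y>-.55)&(y<-.0)
    k,l,st,c=cv2.connectedComponentsWithStats(m2.astype(np.uint8))
    for i in range(1,k):
        if st[i,4]>8:
            q=P[l==i]; print(" blob",st[i],q.min(0).round(3),q.max(0).round(3),np.median(q,0).round(4),cv2.minAreaRect(q[:,:2].astype(np.float32)),im[l==i].mean(0).round())
    # tray: points height 15-35mm, non purple
    m=(z>.024)&(z<.036)&(x>.3)&(x<.8)&(y>-.05)&(y<.25)&~((hsv[...,0]>125)&(hsv[...,1]>120))
    k,l,st,c=cv2.connectedComponentsWithStats(cv2.dilate(m.astype(np.uint8),np.ones((3,3))))
    for i in range(1,k):
        q=P[(l==i)&m]
        if len(q)>30: print(" tray?",st[i],cv2.minAreaRect(q[:,:2].astype(np.float32)))
    for nm,(u0,v0) in dict(br_a=(243,162),br_b=(370,258),ham=(235,242)).items():
        if n=="scene": print(nm,P[v0,u0].round(3))
f=F["scene"];cv2.imwrite("pics/c.png",cv2.resize(f["img"][115:235,115:260],None,fx=5,fy=5,interpolation=cv2.INTER_CUBIC))
E
```

```text
scene unit top ((0.5401045680046082, -0.18302741646766663), (0.24052566289901733, 0.2524896264076233), 0.9431483149528503) 0.12210714870940508 4920
 blob [151 127  13  20 149] [ 0.425 -0.272  0.133] [ 0.478 -0.253  0.172] [ 0.4529 -0.2617  0.1544] ((0.451424241065979, -0.26214954257011414), (0.01740453392267227, 0.05316164344549179), 85.88896179199219) [32. 30. 32.]
 blob [160 145  36  15 151] [ 0.48  -0.238  0.133] [ 0.493 -0.129  0.165] [ 0.487  -0.1844  0.159 ] ((0.48594561219215393, -0.18328924477100372), (0.011598419398069382, 0.10903012007474899), 1.4185996055603027) [148. 152. 156.]
 tray? [260 186  62  61 561] ((0.5292937159538269, 0.17790941894054413), (0.14255553483963013, 0.17250175774097443), 89.56035614013672)
 tray? [211 232  40  55 546] ((0.7170491218566895, 0.02202654257416725), (0.08235634118318558, 0.15448208153247833), 70.38882446289062)
br_a [ 0.365 -0.023  0.003]
br_b [0.591 0.427 0.001]
ham [0.661 0.044 0.022]
side unit top ((0.5380879044532776, -0.18213897943496704), (0.2352767288684845, 0.2521468698978424), 1.2074793577194214) 0.12250349529456234 4191
 blob [292 100  19  15 211] [ 0.422 -0.274  0.132] [ 0.472 -0.254  0.171] [ 0.4472 -0.2624  0.1525] ((0.44764599204063416, -0.26351964473724365), (0.017753256484866142, 0.04915646091103554), 74.94833374023438) [47. 46. 48.]
 blob [281 109   9  32 122] [ 0.476 -0.24   0.132] [ 0.487 -0.128  0.165] [ 0.4807 -0.166   0.1597] ((0.48181313276290894, -0.18403129279613495), (0.009967307560145855, 0.11118247359991074), 1.0198055505752563) [151. 155. 155.]
 tray? [156 191  62  27 532] ((0.7126020789146423, 0.021076537668704987), (0.08432972431182861, 0.1606423556804657), 69.60076904296875)
 tray? [200 224  83  62 696] ((0.525970995426178, 0.177425354719162), (0.17154450714588165, 0.14424896240234375), 0.033100370317697525)
```

View pics/c.png

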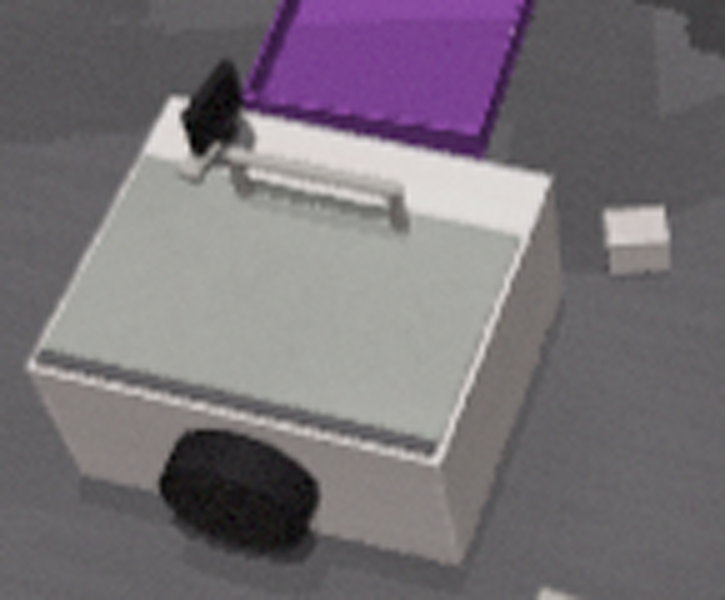

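The crop shows the paddle at (215,105) with the tongue at (200,160) over the flap edge, and the bar at (320,180), so the choice is confirmed. I'll move over the paddle first, then turn.

Emit:
servo_tool --targets '[29.9,-14.8,-3,0,0,29.9,-14.8,-3,0,0,29.9,-14.8,-3,0,0,29.9,-14.8,-3,0,0,29.9,-14.8,-3,0,0,29.9,-14.8,-3,0,0,29.9,-14.8,-3,0,0,29.9,-14.8,-3,0,0,29.9,-14.8,-3,0,0,29.9,-14.8,-3,0,0]' --newtons 30

```text
time_s: 1.4
position: [0.4504, -0.2621, 0.239]
tcp_rot: [[0.909, 0.418, -0.0], [0.418, -0.909, 0.0], [-0.0, -0.0, -1.0]]
contact_force: [-0.2, -0.8, 1.3]
grip_width: 0.0856
gripper_force: 0.0
```

Emit:
servo_tool --targets '[0,0,0,-0.18,0,0,0,0,-0.18,0,0,0,0,-0.18,0,0,0,0,-0.18,0,0,0,0,-0.18,0,0,0,0,-0.18,0,0,0,0,-0.18,0,0,0,0,-0.18,0,0,0,0,-0.18,0,0,0,0,-0.18,0]'

```text
time_s: 2.65
position: [0.4498, -0.263, 0.2389]
tcp_rot: [[-0.618, 0.786, -0.001], [0.786, 0.618, 0.0], [0.001, -0.0, -1.0]]
contact_force: [-0.5, -0.9, 0.8]
grip_width: 0.0857
gripper_force: 0.0
```

Emit:
servo_tool --targets '[0,0,0,-0.18,0,0,0,0,-0.18,0,0,0,0,-0.18,0,0,0,0,-0.18,0,0,0,0,0,0,0,0,0,0,0,0,0,0,0,0,0,0,0,0,0,0,0,0,0,0,0,0,0,0,0]'

```text
time_s: 3.9
position: [0.45, -0.2632, 0.2392]
tcp_rot: [[-0.982, 0.19, 0.0], [0.19, 0.982, -0.0], [-0.0, -0.0, -1.0]]
contact_force: [-0.2, -0.0, 0.2]
grip_width: 0.0856
gripper_force: 0.0
```

```bash
python3 - <<'E'
from h import *
s=read_state();R=s["tcp_rot"];print(s["time_s"],s["q"].round(3),s["position"].round(4),np.arctan2(R[1,0],R[0,0]))
f=grab("wrist");P=pts(f);z=P[...,2];x=P[...,0];y=P[...,1]
for lo in(.145,.155,.163):
    m=(z>lo)&(z<.176)&(abs(x-.45)<.06)&(abs(y+.263)<.045)
    q=P[m]
    if len(q)>20:
        c,w,a=cv2.minAreaRect(q[:,:2].astype(np.float32)); print(lo,len(q),c,w,a,np.median(q,0))
cv2.imwrite("pics/d.png",f["img"])
E
```

```text
3.9 [-0.651  0.26  -0.006  1.305 -0.    -0.46 ] [ 0.45   -0.2632  0.2392] 2.9506047828894877
0.145 1143 (0.4647725224494934, -0.25453028082847595) (0.0800088420510292, 0.03957245126366615) 37.66533660888672 [ 0.45878513 -0.26419667  0.168587  ]
0.155 1072 (0.46481451392173767, -0.25449785590171814) (0.07990274578332901, 0.03957245126366615) 37.66533660888672 [ 0.45796943 -0.26465862  0.16875972]
0.163 783 (0.4642731845378876, -0.25557902455329895) (0.07843274623155594, 0.03877227380871773) 36.29646301269531 [ 0.44972721 -0.26656177  0.16924126]
```

View pics/d.png

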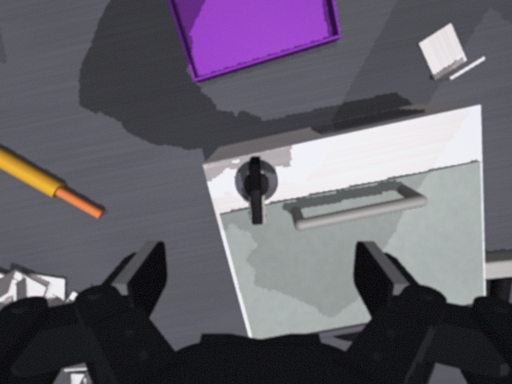

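The wrist view shows the paddle at (256,178) with the tongue running down to (257,220). It is nearly parallel to tool x, and the bar runs from (300,220) to (425,200).

```bash
python3 - <<'E'
from h import *
f=grab("wrist");P=pts(f);z=P[...,2]
m=np.zeros(z.shape,bool);m[140:235,225:290]=1
m&=(z>.16)&(z<.18)&(f["img"].max(2)<70)
q=P[m];c,w,a=cv2.minAreaRect(q[:,:2].astype(np.float32)); print(len(q),c,w,a,np.median(q,0))
m=np.zeros(z.shape,bool);m[180:235,285:435]=1
m&=(z>.15)&(z<.175)
q=P[m];print("bar",cv2.minAreaRect(q[:,:2].astype(np.float32)),z[m].max(),np.percentile(z[m],80))
E
```

```text
672 (0.4479295015335083, -0.267088383436203) (0.008970494382083416, 0.04842735826969147) 81.82626342773438 [ 0.44498352 -0.26676999  0.16935292]
bar ((0.4830303192138672, -0.18665464222431183), (0.010619670152664185, 0.10949145257472992), 1.3540160655975342) 0.1648005128355804 0.16297790010643107
```

Emit:
servo_tool --targets '[1,-1.5,10,-0.047,0,0,0,14,0,0,0,0,14,0,0,0,0,14,0,0,0,0,14,0,0,0,0,12,0,0,0,0,10,0,0,0,0,8,0,0,0,0,0,0,100,0,0,0,0,180]' --newtons 30

```text
time_s: 5.25
position: [0.449, -0.2646, 0.1436]
tcp_rot: [[-0.99, 0.143, 0.001], [0.143, 0.99, -0.001], [-0.001, -0.0, -1.0]]
contact_force: [0.2, -0.5, -0.2]
grip_width: 0.0513
gripper_force: 0.0
```

Emit:
servo_tool --targets '[0,0,0,0,255,0,0,0,0,255,0,0,0,0,255,0,0,0,0,255,0,0,0,0,255,0,0,0,0,255,0,0,0,0,255,0,0,0,0,255,0,0,0,0,255,0,0,0,0,255]'

```text
time_s: 6.5
position: [0.4488, -0.2664, 0.1438]
tcp_rot: [[-0.99, 0.144, -0.0], [0.144, 0.99, -0.004], [-0.0, -0.004, -1.0]]
contact_force: [-0.9, -5.1, 1.0]
grip_width: 0.0073
gripper_force: 31.0
```

Emit:
servo_tool --targets '[0,-2,0,0,255,0,0,0,0.1,255,0,0,0,0.1,255,0,0,0,0.1,255,0,0,0,0.1,255,0,0,0,0.1,255,0,0,0,0.1,255,0,0,0,0.1,255,0,0,0,0,255,0,0,0,0,255]'

```text
time_s: 7.75
position: [0.4492, -0.2659, 0.1437]
tcp_rot: [[-0.666, 0.746, 0.002], [0.746, 0.666, 0.001], [-0.0, 0.002, -1.0]]
contact_force: [1.7, 2.2, 5.5]
grip_width: 0.0069
gripper_force: 31.6
```

Emit:
servo_tool --targets '[0,0,0,0.1,255,0,0,0,0.1,255,0,0,0,0.1,255,0,0,0,0.1,255,0,0,0,0.1,255,0,0,0,0.1,255,0,0,0,0.05,255,0,0,0,0.03,255,0,0,0,0,255,0,0,0,0,255]'

```text
time_s: 9.0
position: [0.4498, -0.2657, 0.1437]
tcp_rot: [[-0.049, 0.999, 0.003], [0.999, 0.049, 0.001], [0.001, 0.003, -1.0]]
contact_force: [4.2, 4.7, 5.2]
grip_width: 0.007
gripper_force: 31.5
```

Emit:
servo_tool --targets '[0,0,0,0,120,0,0,0,0,120,0,0,0,0,120,0,0,0,0,120,0,0,-20,0,120,0,0,-20,0,120,0,0,-20,0,120,0,0,-20,0,120,0,0,0,0,120,0,0,0,0,120]'

```text
time_s: 10.25
position: [0.4482, -0.2663, 0.2224]
tcp_rot: [[-0.047, 0.999, -0.001], [0.999, 0.047, 0.0], [0.0, -0.001, -1.0]]
contact_force: [0.2, -0.5, -0.2]
grip_width: 0.0452
gripper_force: 0.0
```

```bash
python3 - <<'E'
from h import *
s=read_state();R=s["tcp_rot"];print(s["time_s"],s["q"].round(3),s["position"].round(4),np.arctan2(R[1,0],R[0,0]),s["grip_width"])
for n in("scene","side"):
    f=grab(n);P=pts(f);x,y,z=P[...,0],P[...,1],P[...,2]
    m=(z>.135)&(z<.18)&(abs(x-.45)<.028)&(abs(y+.264)<.05)&(f["img"].max(2)<80)
    q=P[m]
    if len(q)>10:print(n,len(q),cv2.minAreaRect(q[:,:2].astype(np.float32)),z[m].max())
    if n=="side":
      cv2.imwrite("pics/e.png",cv2.resize(f["img"][70:200,210:330],None,fx=4.5,fy=4.5))
E
```

```text
10.25 [-0.658  0.265 -0.043  1.264 -0.     0.866] [ 0.4482 -0.2663  0.2224] 1.61772890069036 0.045185225530021224
scene 151 ((0.4543791115283966, -0.2633770704269409), (0.018101202324032784, 0.04896709322929382), 0.733649730682373) 0.1720116112681455
side 71 ((0.44848793745040894, -0.2636164128780365), (0.018343325704336166, 0.047743070870637894), 18.624488830566406) 0.1713404338578528
```

View pics/e.png

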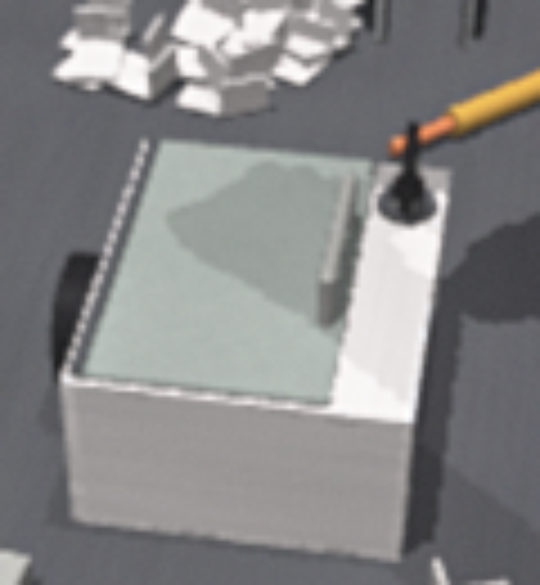

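The crop shows the paddle at (410,165) now parallel to the flap edge with the flap shut, so the latch is turned. Next is the bar.

Emit:
servo_tool --targets '[20,10,0,0.026,120,20,10,0,0,120,20,10,0,0,120,19.5,9,0,0,120,0,0,20,0,120,0,0,20,0,120,0,0,20,0,120,0,0,17,0,120,0,0,0,0,120,0,0,0,0,255]' --newtons 30

```text
time_s: 11.6
position: [0.4852, -0.1859, 0.1464]
tcp_rot: [[-0.021, 1.0, -0.0], [1.0, 0.021, -0.0], [-0.0, -0.0, -1.0]]
contact_force: [0.9, 0.4, -0.1]
grip_width: 0.0281
gripper_force: 0.0
```

Emit:
servo_tool --targets '[0,0,0,0,255,0,0,0,0,255,0,0,0,0,255,0,0,0,0,255,0,0,0,0,255,0,0,0,0,255,0,0,0,0,255,0,0,0,0,255,0,0,0,0,255,0,0,0,0,255]'

```text
time_s: 12.85
position: [0.4852, -0.1859, 0.1462]
tcp_rot: [[-0.021, 1.0, 0.0], [1.0, 0.021, -0.0], [-0.0, 0.0, -1.0]]
contact_force: [-0.6, 0.7, 0.4]
grip_width: 0.0002
gripper_force: 0.0
```

```bash
python3 - <<'E'
from h import *
a=grab("side")["img"][60:200,200:340];b=grab("scene")["img"][100:240,110:250]
cv2.imwrite("pics/g.png",cv2.resize(np.hstack([a,b]),None,fx=2.85,fy=2.85,interpolation=cv2.INTER_CUBIC))
E
```

```text
(no output)
```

View pics/g.png

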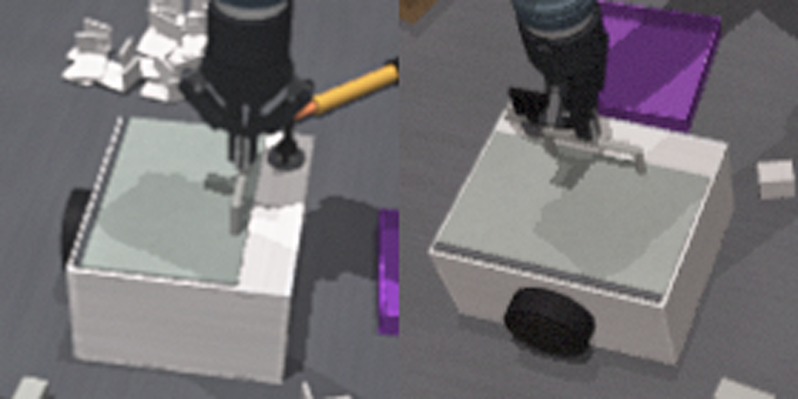

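```bash
python3 - <<'E'
from h import *
s=read_state();print(s["grip_width"],s["gripper_force"],s["position"])
for n in("scene","side"):
    f=grab(n);P=pts(f);x,y,z=P[...,0],P[...,1],P[...,2]
    for a,b in((-.245,-.215),(-.2,-.17),(-.155,-.12)):
        m=(z>.148)&(z<.2)&(abs(x-.49)<.05)&(y>a)&(y<b)
        q=P[m]; br=f["img"].max(2)[m]
        for k,mm in(("light",br>100),("dark",br<90)):
            if mm.sum()>3: print(n,a,k,mm.sum(),q[mm].min(0).round(4),q[mm].max(0).round(4))
    m=(abs(x-.55)<.04)&(abs(y+.18)<.08)
    print("flap z",np.median(z[m]), [np.median(z[(abs(x-t)<.01)&(abs(y+.11)<.03)]).round(4) for t in(.5,.53,.56,.59,.61)])
E
```

```text
0.00039611368279877934 0.0 [ 0.48524722 -0.18585561  0.14619831]
scene -0.245 light 20 [ 0.4796 -0.2338  0.1566] [ 0.4908 -0.2155  0.1648]
scene -0.245 dark 6 [ 0.4509 -0.2446  0.1528] [ 0.4895 -0.2277  0.169 ]
scene -0.2 light 26 [ 0.4796 -0.1999  0.154 ] [ 0.494  -0.171   0.1863]
scene -0.2 dark 36 [ 0.4815 -0.1927  0.1597] [ 0.5008 -0.1717  0.1993]
scene -0.155 light 34 [ 0.48   -0.1546  0.1522] [ 0.4904 -0.1298  0.1634]
flap z 0.4779188633762025 [np.float64(0.603), np.float64(0.1227), np.float64(0.1228), np.float64(0.1229), np.float64(0.1226)]
side -0.245 dark 19 [ 0.4419 -0.2447  0.1501] [ 0.4507 -0.2391  0.1676]
side -0.2 light 40 [ 0.4688 -0.1869  0.1561] [ 0.49   -0.1712  0.1993]
side -0.2 dark 44 [ 0.4713 -0.1816  0.1746] [ 0.4962 -0.1723  0.1995]
side -0.155 light 30 [ 0.4758 -0.1535  0.1506] [ 0.4851 -0.1291  0.1638]
flap z 0.1243120032548867 [np.float64(0.1232), np.float64(0.1235), np.float64(0.1231), np.float64(0.1231), np.float64(0.1234)]
```

The crop shows the fingers closed just at the bar (245,150) without holding it, so they were too high. I'll reopen, go lower and close again.

Emit:
servo_tool --targets '[0,0,-10,0,120,0,0,-10,0,120,0,0,-10,0,120,0,-2,0,0,120,0,0,0,0,120,0,0,10,0,120,0,0,12,0,120,0,0,12,0,120,0,0,4,0,120,0,0,0,0,120]' --newtons 30

```text
time_s: 14.3
position: [0.4829, -0.1857, 0.1377]
tcp_rot: [[-0.021, 1.0, -0.001], [1.0, 0.021, 0.0], [0.0, -0.001, -1.0]]
contact_force: [0.7, 0.8, -0.2]
grip_width: 0.0452
gripper_force: 0.0
```

Emit:
servo_tool --targets '[0,0,0,0,255,0,0,0,0,255,0,0,0,0,255,0,0,0,0,255,0,0,0,0,255,0,0,0,0,255,0,0,0,0,255,0,0,0,0,255,0,0,0,0,255,0,0,0,0,255]'

```text
time_s: 15.55
position: [0.4849, -0.1865, 0.1406]
tcp_rot: [[-0.021, 1.0, 0.004], [1.0, 0.021, -0.002], [-0.002, 0.004, -1.0]]
contact_force: [-0.0, 2.4, 10.8]
grip_width: 0.0001
gripper_force: 5.0
```

Emit:
servo_tool --targets '[0,0,-20,0,120,0,0,-20,0,120,0,0,-20,0,120,0,0,0,0,120,0,0,0,0,120,0,0,0,0,120,0,0,0,0,120,0,0,0,0,120,0,0,0,0,120,0,0,0,0,120]'

```text
time_s: 16.8
position: [0.4833, -0.1859, 0.1982]
tcp_rot: [[-0.021, 1.0, 0.0], [1.0, 0.021, -0.0], [-0.0, 0.0, -1.0]]
contact_force: [0.1, 0.7, -1.0]
grip_width: 0.0452
gripper_force: 0.0
```

```bash
python3 - <<'E'
from h import *
s=read_state();print(s["position"],s["grip_width"])
f=grab("side");P=pts(f);x,y,z=P[...,0],P[...,1],P[...,2]
m=(z>.175)&(z<.30)&(abs(x-.485)<.07)&(abs(y+.186)<.045)
q=P[m];br=f["img"].max(2)[m]
for lo in np.arange(.175,.25,.006):
    k=(q[:,2]>=lo)&(q[:,2]<lo+.006)
    if k.any(): print(round(lo,3),k.sum(),"x",np.sort(q[k,0]).round(3)[::max(1,k.sum()//10)],"y",q[k,1].min().round(3),q[k,1].max().round(3))
print(proj(f,s["position"]))
c=proj(f,s["position"]).astype(int);print(c)
cv2.imwrite("pics/i.png",cv2.resize(f["img"][c[1]-70:c[1]+30,c[0]-60:c[0]+60],None,fx=6,fy=6,interpolation=cv2.INTER_CUBIC))
E
```

```text
[ 0.48328129 -0.18589232  0.1982059 ] 0.045231830490670276
0.223 8 x [0.452 0.454 0.457 0.503 0.504 0.504 0.507 0.508] y -0.183 -0.172
0.229 22 x [0.445 0.447 0.45  0.452 0.455 0.457 0.458 0.505 0.507 0.511 0.514] y -0.182 -0.172
0.235 22 x [0.445 0.448 0.451 0.453 0.457 0.503 0.505 0.508 0.511 0.514 0.516] y -0.181 -0.172
0.241 22 x [0.446 0.448 0.451 0.453 0.456 0.458 0.503 0.506 0.511 0.513 0.516] y -0.182 -0.173
0.247 23 x [0.445 0.446 0.449 0.451 0.453 0.456 0.505 0.508 0.509 0.511 0.514 0.517] y -0.192 -0.173
[285.26437414 108.41901398]
[285 108]
```

View pics/i.png

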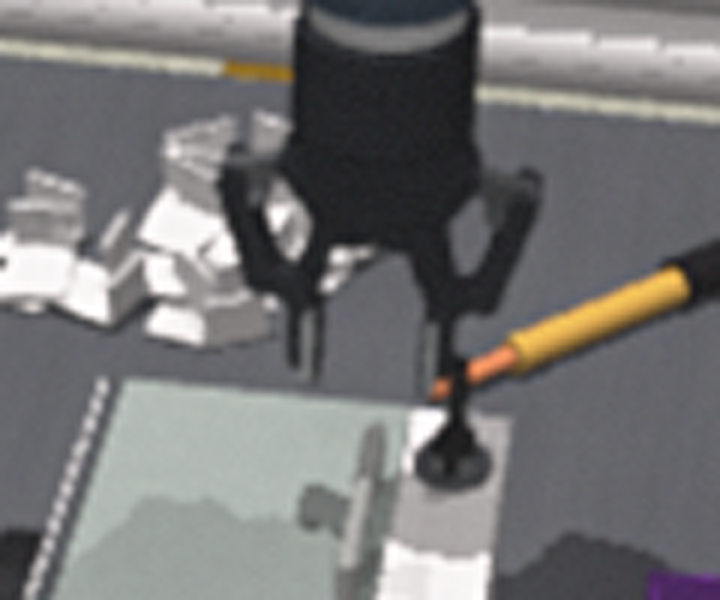

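The crop shows the fingertips ending at about (310,375), and by depth they are at z 0.223, which is 25 mm above the reported TCP. The tool's real end is therefore about 19 mm short of the TCP, so I go that much lower.

Emit:
servo_tool --targets '[0,0,20,0,120,0,0,20,0,120,0,0,20,0,120,0,0,12,0,120,0,0,0,0,120,0,0,0,0,255,0,0,0,0,255,0,0,0,0,255,0,0,0,0,255,0,0,0,0,255]' --newtons 40

```text
time_s: 18.1
position: [0.4842, -0.1863, 0.1272]
tcp_rot: [[-0.021, 1.0, 0.002], [1.0, 0.021, -0.001], [-0.001, 0.002, -1.0]]
contact_force: [1.6, 0.5, 5.1]
grip_width: 0.0081
gripper_force: 39.3
```

Emit:
servo_tool --targets '[0,0,0,0,255,0,0,0,0,255,0,0,0,0,255,0,0,0,0,255,0,0,0,0,255,0,0,0,0,255,0,0,0,0,255,0,0,0,0,255,0,0,0,0,255,0,0,0,0,255]'

```text
time_s: 19.35
position: [0.4842, -0.1863, 0.1271]
tcp_rot: [[-0.021, 1.0, 0.002], [1.0, 0.021, -0.001], [-0.001, 0.002, -1.0]]
contact_force: [-0.1, -0.2, 5.6]
grip_width: 0.0083
gripper_force: 39.3
```

```bash
python3 -c "
import numpy as np
t=np.arange(21)*.0825
x=141*(1-np.cos(t))+38*np.sin(t);z=141*np.sin(t)+38*(np.cos(t)-1)
print(np.c_[np.diff(x),-np.diff(z)].round(1).tolist(),x[-1],z[-1])"
```

```text
[[3.6, -11.5], [4.5, -11.2], [5.4, -10.7], [6.3, -10.3], [7.1, -9.7], [7.9, -9.1], [8.6, -8.4], [9.3, -7.7], [9.9, -6.9], [10.4, -6.0], [10.9, -5.1], [11.3, -4.2], [11.6, -3.3], [11.8, -2.3], [12.0, -1.3], [12.0, -0.3], [12.0, 0.6], [11.9, 1.6], [11.8, 2.6], [11.5, 3.6]] 190.03691640299843 99.55137523734666
```

Emit:
servo_tool --targets '[0,3.6,-11.5,0,255,0,4.5,-11.2,0,255,0,5.4,-10.7,0,255,0,6.3,-10.3,0,255,0,7.1,-9.7,0,255,0,7.9,-9.1,0,255,0,8.6,-8.4,0,255,0,9.3,-7.7,0,255,0,9.9,-6.9,0,255,0,0,0,0,255]'

```text
time_s: 20.6
position: [0.5439, -0.1849, 0.2137]
tcp_rot: [[-0.021, 1.0, -0.004], [1.0, 0.021, -0.002], [-0.002, -0.004, -1.0]]
contact_force: [-8.2, -1.4, 7.8]
grip_width: 0.0079
gripper_force: 39.8
```

Emit:
servo_tool --targets '[0,10.4,-6,0,255,0,10.9,-5.1,0,255,0,11.3,-4.2,0,255,0,11.6,-3.3,0,255,0,11.8,-2.3,0,255,0,12,-1.3,0,255,0,12,-0.3,0,255,0,12,0.6,0,255,0,11.9,1.6,0,255,0,0,0,0,255]'

```text
time_s: 21.85
position: [0.6503, -0.1825, 0.2333]
tcp_rot: [[-0.021, 1.0, 0.001], [1.0, 0.021, -0.001], [-0.001, 0.001, -1.0]]
contact_force: [0.1, -2.7, 3.4]
grip_width: 0.008
gripper_force: 42.5
```

Emit:
servo_tool --targets '[0,11.8,2.6,0,255,0,11.5,3.6,0,255,0,5,2,0,255,0,0,0,0,255,0,0,0,0,255,0,0,0,0,165,0,0,0,0,165,0,0,0,0,165,0,0,0,0,165,0,0,0,0,165]'

```text
time_s: 23.1
position: [0.678, -0.1817, 0.2237]
tcp_rot: [[-0.021, 1.0, -0.0], [1.0, 0.021, 0.0], [0.0, -0.0, -1.0]]
contact_force: [-0.3, 0.3, -0.0]
grip_width: 0.03
gripper_force: 0.0
```

```bash
python3 - <<'E'
from h import *
s=read_state();print(s["time_s"],s["q"].round(3),s["position"].round(4),s["grip_width"],s["contact_force"])
f=grab("side");P=pts(f);x,y,z=P[...,0],P[...,1],P[...,2]
# flap front edge nearest camera
for lo in np.arange(.13,.3,.02):
    m=(z>lo)&(z<lo+.02)&(x>.58)&(x<.72)&(y>-.12)&(y<-.03)
    if m.any(): print(lo.round(2),m.sum(),P[m].min(0).round(3),P[m].max(0).round(3),np.median(P[m],0).round(3))
E
```

```text
23.1 [-0.352  0.676  0.608  1.503  0.     1.198] [ 0.678  -0.1817  0.2237] 0.029992144232371554 [-0.28194343  0.29537252 -0.03884467]
0.13 51 [ 0.621 -0.119  0.13 ] [ 0.626 -0.06   0.15 ] [ 0.623 -0.084  0.139]
0.15 58 [ 0.623 -0.119  0.15 ] [ 0.63  -0.059  0.169] [ 0.625 -0.084  0.159]
0.17 60 [ 0.625 -0.119  0.17 ] [ 0.631 -0.058  0.19 ] [ 0.628 -0.086  0.18 ]
0.19 62 [ 0.628 -0.12   0.19 ] [ 0.634 -0.059  0.21 ] [ 0.63  -0.084  0.2  ]
0.21 61 [ 0.63  -0.119  0.211] [ 0.636 -0.059  0.229] [ 0.632 -0.085  0.22 ]
0.23 68 [ 0.632 -0.119  0.23 ] [ 0.639 -0.061  0.25 ] [ 0.634 -0.085  0.241]
0.25 71 [ 0.635 -0.119  0.251] [ 0.643 -0.059  0.27 ] [ 0.637 -0.083  0.262]
0.27 21 [ 0.637 -0.119  0.27 ] [ 0.642 -0.062  0.273] [ 0.639 -0.094  0.271]
```

Emit:
servo_tool --targets '[0,0,-15,0,165,0,0,-25,0,165,0,0,-25,0,165,0,-20,0,0,165,0,-30,0,0,165,0,-30,0,0,165,0,-30,0,0,165,0,-30,0,0,165,0,-5,0,0,120,0,0,0,0,120]'

```text
time_s: 24.4
position: [0.5335, -0.185, 0.2891]
tcp_rot: [[-0.021, 1.0, 0.001], [1.0, 0.021, -0.0], [-0.0, 0.001, -1.0]]
contact_force: [-0.0, -0.6, -0.1]
grip_width: 0.045
gripper_force: 0.0
```

Emit:
servo_tool --targets '[0,0,0,-0.172,120,0,0,0,-0.172,120,0,0,0,-0.172,120,0,0,0,-0.172,120,0,0,0,-0.172,120,0,0,0,-0.172,120,0,0,0,-0.172,120,0,0,0,-0.172,120,0,0,0,-0.172,120,0,0,0,0,120]'

```text
time_s: 25.65
position: [0.5342, -0.1849, 0.2884]
tcp_rot: [[-1.0, 0.003, 0.0], [0.003, 1.0, 0.0], [-0.0, 0.0, -1.0]]
contact_force: [0.0, -0.5, 1.0]
grip_width: 0.045
gripper_force: 0.0
```

```bash
python3 - <<'E'
from h import *
s=read_state();R=s["tcp_rot"];print(s["time_s"],s["q"].round(3),s["position"].round(4),np.arctan2(R[1,0],R[0,0]))
for n in("wrist","scene","side"):
    f=grab(n);P=pts(f);x,y,z=P[...,0],P[...,1],P[...,2]
    m=(z>.085)&(z<.112)&(x>.46)&(x<.60)&(y>-.29)&(y<-.08)
    k,l,st,c=cv2.connectedComponentsWithStats(m.astype(np.uint8))
    for i in range(1,k):
        if st[i,4]>15: q=P[l==i];print(n,st[i],q.min(0).round(3),q.max(0).round(3),np.median(q,0).round(4),cv2.minAreaRect(q[:,:2].astype(np.float32)))
    if n=="wrist": cv2.imwrite("pics/k.png",f["img"])
E
```

```text
25.65 [-0.446  0.354  0.25   1.467  0.    -0.442] [ 0.5342 -0.1849  0.2884] 3.1383368968583327
wrist [297 156  13  38 457] [ 0.525 -0.142  0.085] [ 0.565 -0.129  0.107] [ 0.5434 -0.1363  0.1047] ((0.5451540946960449, -0.13530272245407104), (0.04014217108488083, 0.012154676020145416), 1.2614986896514893)
scene [150 150  65  19 333] [ 0.468 -0.288  0.085] [ 0.479 -0.08   0.112] [ 0.474  -0.1854  0.0981] ((0.47415176033973694, -0.1839902698993683), (0.006720895413309336, 0.20731158554553986), 1.5977809429168701)
scene [188 175   6   5  17] [ 0.526 -0.139  0.086] [ 0.538 -0.127  0.106] [ 0.5309 -0.1307  0.1035] ((0.5326657891273499, -0.13307681679725647), (0.011690492741763592, 0.011733547784388065), 6.253185272216797)
side [253 143  15   9 116] [ 0.523 -0.141  0.085] [ 0.562 -0.124  0.108] [ 0.5427 -0.1293  0.0996] ((0.5429057478904724, -0.13272306323051453), (0.016602691262960434, 0.03898154944181442), 89.68458557128906)
```

View pics/k.png

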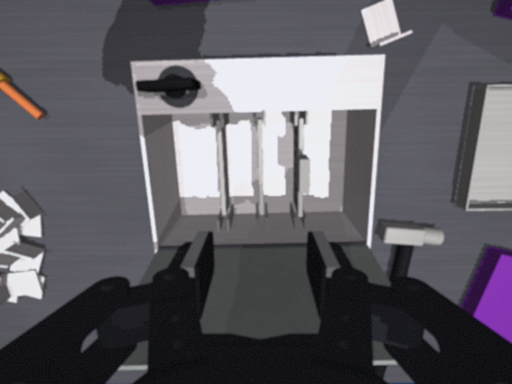

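The wrist view shows the tab in the right-hand slot at (303,175) and the baffles at (222,160) and (261,165). The flap is open, and the latch at (175,85) lies parallel to the edge.

Emit:
servo_tool --targets '[-5,25,0,-0.024,120,-5,26,0,0,120,0,0,30,0,120,0,0,30,0,120,0,0,30,0,120,0,0,30,0,120,0,0,25,0,120,0,0,20,0,120,0,0,15,0,120,0,0,0,0,120]' --newtons 50

```text
time_s: 27.05
position: [0.5417, -0.1334, 0.1077]
tcp_rot: [[-1.0, -0.022, -0.002], [-0.022, 1.0, 0.001], [0.002, 0.001, -1.0]]
contact_force: [0.2, -0.0, 0.5]
grip_width: 0.0452
gripper_force: 0.0
```

```bash
python3 - <<'E'
from h import *
s=read_state();print(s["position"].round(4),s["contact_force"])
f=grab("wrist");cv2.imwrite("pics/l.png",f["img"])
E
```

```text
[ 0.5417 -0.1334  0.1077] [ 0.17673651 -0.04290761  0.45812025]
```

View pics/l.png

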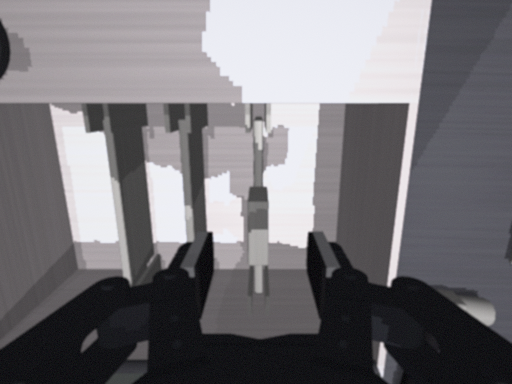

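The tab at (259,225) is centred between the fingers (212 to 308). I'll descend and close.

Emit:
servo_tool --targets '[-2,0,15,0,120,0,0,15,0,120,0,0,10,0,120,0,0,8,0,120,0,0,0,0,120,0,0,0,0,255,0,0,0,0,255,0,0,0,0,255,0,0,0,0,255,0,0,0,0,255]'

```text
time_s: 28.35
position: [0.5452, -0.1341, 0.0615]
tcp_rot: [[-1.0, -0.022, 0.001], [-0.022, 1.0, -0.001], [-0.001, -0.001, -1.0]]
contact_force: [-0.9, -0.8, 3.9]
grip_width: 0.0108
gripper_force: 50.1
```

Emit:
servo_tool --targets '[0,0,0,0,255,0,0,0,0,255,0,0,0,0,255,0,0,0,0,255,0,0,-3,0,255,0,0,-4,0,255,0,0,-5,0,255,0,0,-6,0,255,0,0,0,0,255,0,0,0,0,255]'

```text
time_s: 29.6
position: [0.5445, -0.1338, 0.0788]
tcp_rot: [[-1.0, -0.022, 0.0], [-0.022, 1.0, -0.0], [-0.0, -0.0, -1.0]]
contact_force: [0.2, -0.1, -1.6]
grip_width: 0.0111
gripper_force: 49.4
```

Emit:
servo_tool --targets '[0,0,-12,0,255,0,0,-15,0,255,0,0,-15,0,255,0,0,-15,0,255,0,0,-15,0,255,0,0,-15,0,255,0,0,-15,0,255,0,0,-15,0,255,0,0,-15,0,255,0,0,-8,0,255]'

```text
time_s: 30.85
position: [0.545, -0.1339, 0.2201]
tcp_rot: [[-1.0, -0.022, 0.001], [-0.022, 1.0, -0.001], [-0.001, -0.001, -1.0]]
contact_force: [0.0, -0.1, -2.6]
grip_width: 0.011
gripper_force: 49.4
```

```bash
python3 - <<'E'
from h import *
s=read_state();print(s["position"].round(4),s["contact_force"],s["grip_width"])
f=grab("side");P=pts(f);x,y,z=P[...,0],P[...,1],P[...,2]
m=(z>.13)&(z<.27)&(x>.47)&(x<.615)&(abs(y+.13)<.03)
print(m.sum(),P[m].min(0),P[m].max(0))
E
```

```text
[ 0.545  -0.1339  0.2201] [ 0.04285318 -0.06671536 -2.58069451] 0.01100777789833713
1151 [ 0.48102017 -0.14753462  0.1605915 ] [ 0.6062323  -0.1125887   0.26980002]
```

Emit:
servo_tool --targets '[4,15,0,0,255,3,35,0,0,255,3,40,0,0,255,0,45,0,0,255,0,45,0,0,255,0,40,0,0,255,0,35,0,0,255,0,30,4,0,255,0,19,4,0,255,0,8,2,0,255]'

```text
time_s: 32.15
position: [0.5267, 0.1789, 0.2079]
tcp_rot: [[-1.0, -0.024, -0.002], [-0.024, 1.0, -0.001], [0.002, -0.001, -1.0]]
contact_force: [0.5, -0.3, -0.9]
grip_width: 0.0109
gripper_force: 49.3
```

Emit:
servo_tool --targets '[0,0,0,0,255,0,0,0,0,255,0,0,0,0,255,0,0,0,0,255,0,0,0,0,255,0,0,0,0,255,0,0,0,0,255,0,0,0,0,255,0,0,0,0,255,0,0,0,0,255]'

```text
time_s: 33.4
position: [0.5276, 0.178, 0.2088]
tcp_rot: [[-1.0, -0.022, 0.0], [-0.022, 1.0, -0.0], [-0.0, -0.0, -1.0]]
contact_force: [-0.5, -0.1, -1.8]
grip_width: 0.011
gripper_force: 49.3
```

```bash
python3 - <<'E'
from h import *
s=read_state();print(s["time_s"],s["position"].round(4),s["contact_force"],s["grip_width"],s["gripper_force"])
f=grab("side");P=pts(f);x,y,z=P[...,0],P[...,1],P[...,2]
m=(z>.08)&(z<.24)&(abs(x-.527)<.09)&(abs(y-.178)<.04)
print(m.sum(),P[m].min(0),P[m].max(0))
m=(z>.24)&(z<.3)&(x>.58)&(x<.72)&(y>-.3)&(y<-.06);print("flap top",np.median(P[m],0))
cv2.imwrite("pics/m.png",np.vstack([f["img"][50:350],grab("scene")["img"][80:360]]))
E
```

```text
33.4 [0.5276 0.178  0.2088] [-0.53579397 -0.14046397 -1.8008499 ] 0.010961013244654622 49.29552733898163
1259 [0.46364349 0.17236387 0.15158043] [0.58839082 0.1961536  0.23998197]
flap top [ 0.67444933 -0.1288427   0.25683628]
```

View pics/m.png

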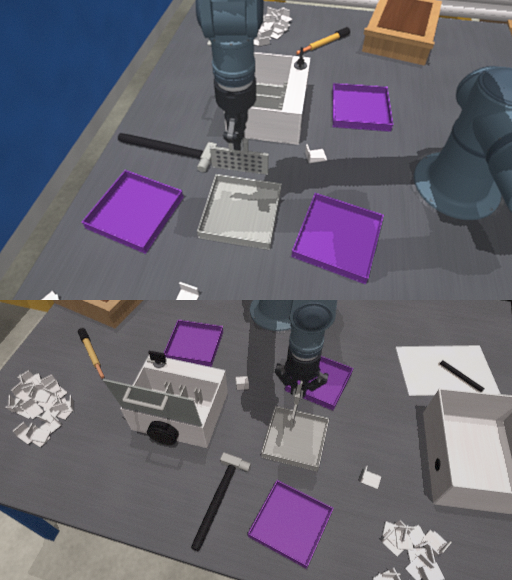

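The plate hangs upright over the steel tray ((240,160) in the side half, (297,415) in the scene half). The flap is standing open, and the hammer and brackets have not moved.

```bash
python3 -c "
from h import *
print(workorder.close_job())"
```

```text
the job is handed in; nothing more can be done
None
```

I've handed the job in: the latch is turned clear, the flap stands open leaning slightly back, and the gripper holds the filter plate upright and still over the steel tray, its lower edge about 15 cm above the bench; the judge gave no verdict.

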